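Set out empties and check weight at the weighing filler

TASK

Get the filling bench ready for the next batch: of the three round rubber mats, stand the bottle in the middle of the left one, the jar in the middle of the right one and the canister in the middle of the one between them (left and right as seen by the robot, looking out from its base), and stand the check weight in the middle of the bench scale's pan. Last of all, once these four are in place, put the lid centrally on top of the jar. Keep everything upright throughout, leave the glass beaker where it is, and let go of everything.

Things in the scene. Friction and masses are not known exactly. Their poses are not given: they have to be found in the camera images.
- bottle: white plastic bottle, round, upright: body 56 mm diameter up to 90 mm height, shoulder narrowing to a neck, white screw cap 34 mm diameter from 120 to 150 mm height (total height 150 mm), about 0.1 kg; can be lifted by the cap. Origin at the centre of its underside, z up
- canister: white plastic rectangular canister, upright, body 80 mm (its x) by 50 mm (its y) by 100 mm high, with a grey round cap of 26 mm diameter on top, 22 mm from the middle towards its +x, reaching to 120 mm height, and a low ridge (to 109 mm) on the other side; about 0.15 kg. Its yaw at the end is free. Origin at the centre of its underside, z up
- jar: stainless steel jar, open at the top, round, 62 mm outer diameter, 75 mm high, wall 4 mm, upright, about 0.2 kg. Origin at the centre of its underside, z up; its rim is 75 mm above
- lid: lid of the jar: flat steel disc 68 mm diameter, 8 mm thick, flat underneath, with a black round knob of 24 mm diameter in the middle from 8 to 36 mm height; about 0.08 kg. It simply lies on the jar's rim. Origin at the centre of its underside, z up
- weight: brass check weight, upright: solid cylinder 40 mm diameter up to 42 mm height, then a thin neck and a knob of 24 mm diameter, total height 62 mm, 0.5 kg. Origin at the centre of its underside, z up
- scale: bench scale, fixed: steel housing 150 by 120 mm with a flat pan 110 mm (x) by 115 mm (y) whose top is 50 mm above the bench, and a small display strip in front (-x) of the pan. Origin on the bench straight under the middle of the pan, x pointing away from the display
- mat1: one of three identical fixed mats: flat round black rubber disc, 100 mm across, 4 mm thick; origin at the centre of its underside, on the bench (its top is 4 mm above). The three mats and the scale stand in a loose row across the bench, beyond the loose things, in any order; which of the mats is left, middle or right must be read from their y (+y is the robot's left)
- mat2: one of three identical fixed mats: flat round black rubber disc, 100 mm across, 4 mm thick; origin at the centre of its underside, on the bench (its top is 4 mm above). The three mats and the scale stand in a loose row across the bench, beyond the loose things, in any order; which of the mats is left, middle or right must be read from their y (+y is the robot's left)
- mat3: one of three identical fixed mats: flat round black rubber disc, 100 mm across, 4 mm thick; origin at the centre of its underside, on the bench (its top is 4 mm above). The three mats and the scale stand in a loose row across the bench, beyond the loose things, in any order; which of the mats is left, middle or right must be read from their y (+y is the robot's left)
- beaker: glass beaker, open cup 70 mm rim diameter, 90 mm high, standing at the left edge of the work; not to be disturbed. Origin at the centre of its underside
There are look-alikes about, which are no part of the job. What is shaped like the scale but red is not meant.

How it is judged (in metres and radians):
On the way, in this order (a step that is already met when the one before it is completed fails the run):
1. bottle on the left mat, canister on the middle mat, jar on the right mat, each within 15 mm of the mat's centre, and the check weight within 15 mm of the middle of the scale's pan ((horizontal distance between bottle and mat1 below 0.015 m or horizontal distance between bottle and mat2 below 0.015 m or horizontal distance between bottle and mat3 below 0.015 m) and height (world z) of bottle between 0.001 and 0.009 m and angle between each of bottle, canister, jar, weight's own z axis and vertical below 0.1 rad and (horizontal distance between canister and mat1 below 0.015 m or horizontal distance between canister and mat2 below 0.015 m or horizontal distance between canister and mat3 below 0.015 m) and height (world z) of canister between 0.001 and 0.009 m and (horizontal distance between jar and mat1 below 0.015 m or horizontal distance between jar and mat2 below 0.015 m or horizontal distance between jar and mat3 below 0.015 m) and height (world z) of jar between 0.001 and 0.009 m and ((world y of bottle above -0.195 m and world y of canister below -0.195 m) or (world y of bottle above 0 m and world y of canister below 0 m) or (world y of bottle above 0.195 m and world y of canister below 0.195 m)) and ((world y of canister above -0.195 m and world y of jar below -0.195 m) or (world y of canister above 0 m and world y of jar below 0 m) or (world y of canister above 0.195 m and world y of jar below 0.195 m)) and horizontal distance between weight and scale below 0.015 m and height (world z) of weight between 0.047 and 0.055 m), for 0.2 s.
2. then the lid lies on top of the jar (horizontal distance between lid and jar below 0.01 m and z of lid in the frame of jar between 0.072 and 0.08 m and angle between lid's own z axis and vertical below 0.1 rad), for 0.2 s.
At the end, for the whole second after the job is handed in: Bottle, canister, jar upright (0.1 rad) on the left, middle, right mat (left is +y), centred within 15 mm; weight upright on the scale within 15 mm of the pan's middle; lid flat on the jar within 10 mm of its axis; all released, at rest (all of step 1 and all of step 2 and linear speed of each of bottle, canister, jar, lid, weight below 0.02 m/s and angular speed of each of bottle, canister, jar, lid, weight below 0.2 rad/s); the robot touches nothing.
It fails at once if the glass beaker is pushed more than 20 mm from its place (distance of beaker from where it was at the start of the episode above 0.02 m).
It fails at once if one of the five things is tipped over (more than 0.6 rad) (angle between any of bottle, canister, jar, lid, weight's own z axis and vertical above 0.6 rad).
It also fails if it takes over 128 s, if anything falls off the work surface, if the arm or the gripper's body presses on something with over 40 N, if the wrist force passes 120 N, or if a joint passes its speed limit or range.

ROBOT

A 7-joint arm with a two-finger parallel gripper is mounted at the origin on the work surface. World frame = base frame: x ahead of the robot, y to its left, z up, the work surface at z = 0. Lengths are in m, angles in degrees, forces in N, time in s.
With the tool pointing down it reaches from about 0.35 to 0.9 m from the base axis. Payload 8.1 kg.
Tool frame: the origin (TCP) lies between the finger pads; the fingertips stand 8 mm ahead of it and the grasp point (between the pads) lies 11 mm behind it (env.tcp_to_tips is the distance from the TCP to the fingertips, in m); z points along the fingers, y is the line along which they close (so a half turn about z gives the same grasp; the last joint's range is limited). The gripper opens to 85 mm and grips with 20 to 120 N. Pads are 22 mm wide; open, the fingers measure 114 mm over their backs; the gripper's body (76 mm by 85 mm) begins 54 mm behind the grasp point. The pads swing forward as they close: fully open they stand 13 mm farther back than shut.
Start: joints at [61.329, 24.895, 1.432, 90.138, -0.665, 64.973, -4.303], TCP at [0.242, -0.576, 0.239] pointing down, gripper open.
Joint ranges: [-149.89, 149.89], [-25.12, 119.58], [-72.63, 75.52], [4.76, 147.25], [-75.54, 255.54], [6.69, 114.76], [-157.13, 157.13]. Speed limits (degrees/s): [127.2, 127.2, 172.46, 172.46, 180, 180, 180].

INTERFACE

Orientations are given as [roll, pitch, yaw] about the fixed x, y, z axes, in that order (R = Rz(yaw) Ry(pitch) Rx(roll)).
In Python, from plant import monitor, imaging, order, env gives the robot as it stands.
- The arm moves only by the tool servo_tool, never from a script. Its argument "moves" is a list of rows, each a list of 6 numbers: the shift along the tool's x, y, z as a fraction of full scale, then the turn, a rotation vector about the tool's x, y, z as a fraction of full scale. A call has 1 to 20 rows; each row is the pose to reach, as a shift and turn from the pose commanded when the call began, along the tool's axes at that moment; what a row does not reach only later rows make up. Full scale, the value 1, is 0.1 m for a shift and 0.5 rad for a turn. A row lasts 1/8 s, in which the tool goes at most 62.5 mm and 10.7 degrees, less where a joint would pass 70% of its speed; a pose out of reach is approached as far as the arm can. A call with a number of a shift or a turn outside -1 to 1 is refused whole. A call with a gripper value outside its range is refused whole. "claw" is the opening, from -1 (shut) to 1 (fully open), set as the call begins (left out, the last holds). The fingers move at their own pace and stop on an object; "grip_force" is the grip in N (left out, the last holds). Time passes only in rows, so rows that repeat a pose let the fingers close. It gives the time, the measured TCP pose, the force, the opening and the grip force at its end, in the units of the state.
- monitor.get_obs(): the state, without advancing time (a new reading comes with each control period).
- imaging.snapshot(name): name is "side" or "top" or "wrist"; returns a dict with "pixels" (384x512x3 uint8, blue, green, red), "intrinsics" (3x3 intrinsics, pixels), "cam_to_world" (4x4, takes a point from camera to world coordinates); the wrist camera has in their place "hand_eye" (4x4, takes a point from camera to tool coordinates, whose origin is the TCP and whose axes are the flange's). Camera axes: x right, y down, z forward; pixel columns grow to the right and rows downward; lengths in m; the calibration is good to about 2 mm. A picture is of the moment at which its call begins: read the wrist's pose just before it. There is no depth.
- order.finish_job(): hands the job in; it is judged then, once.
The state is a dict: "time_s": time; "joint_pos": joint angles; "qd": joint speeds; "joint_torque": joint torques, N m; "position": TCP position; "eef_rot": TCP orientation; "ft_force": force on the tool from outside, world axes, zero at the start; "torque": the same for the moment, N m; "opening": finger opening in m; "finger_force": force on a finger pad.
Only numpy, scipy, OpenCV 4.12 (cv2) and the standard library are available. Lean on these libraries where they do the work, as an engineer would, in place of code of your own. Each camera call takes 0.05 s, during which the arm holds its last target. There are 200 camera calls.

## Working session

There is one attempt and no reset: what is moved stays moved. The work goes in short steps, Python scripts to look and compute and a tool call to move; the robot and the scene stay as the last step left them, time stands still between calls to the robot, and variables do not carry over. Pictures are saved under pics/ and viewed, at most 17 in all, crops included, and the job is handed in when it is done.

Besides the shell and the picture viewer there is one more tool, called in YAML: its name, and indented under it one key for each argument. servo_tool: Moves the arm, as the interface text tells. Its arguments: {"type":"object","properties":{"moves":{"type":"array"},"claw":{"type":"number"},"grip_force":{"type":"number"}},"required":["moves"]}

```bash
ls; mkdir -p pics; python3 - <<'E'
from plant import monitor, imaging, order, env
import cv2,pickle
o=monitor.get_obs();print(o)
for n in ["side","top"]:
    s=imaging.snapshot(n);cv2.imwrite(f"pics/{n}0.png",s["pixels"]);pickle.dump(s,open(f"{n}0.pkl","wb"))
    print(n,s["intrinsics"],s["cam_to_world"])
E
```

```text
pics
{'time_s': 0.0, 'joint_pos': array([61.32868029, 24.93530918,  1.4298343 , 90.1896298 , -0.66726315,
       64.97223322, -4.30119618]), 'qd': array([ 0.06374045,  0.0261849 ,  0.0099278 ,  0.10495585, -0.01804481,
        0.09284923,  0.04923319]), 'joint_torque': array([-9.97886309e-05, -6.70471787e+01,  1.02468677e+00, -3.16215134e+01,
        1.53891777e-02,  1.22782082e-02, -3.37521976e-05]), 'position': array([ 0.24190572, -0.57575302,  0.23853455]), 'eef_rot': array([-1.79911279e+02,  5.25989853e-03,  2.27902910e+01]), 'ft_force': array([-0.13787192, -0.04421143, -0.1045988 ]), 'torque': array([ 0.06867081,  0.00767968, -0.04021769]), 'finger_force': 0.0, 'opening': 0.08550200524668941}
side [[397.09864551   0.         250.00114594]
 [  0.         397.09864551 194.25145716]
 [  0.           0.           1.        ]] [[-0.89015784 -0.26521991  0.37050967  0.03128694]
 [-0.45526655  0.55114423 -0.69926561  0.859578  ]
 [-0.01874511 -0.79113743 -0.61135112  0.71971869]
 [ 0.          0.          0.          1.        ]]
top [[499.99322579   0.         248.45607124]
 [  0.         499.99322579 191.12286421]
 [  0.           0.           1.        ]] [[ 0.01508424 -0.99850446  0.05254822  0.37088397]
 [-0.99965542 -0.01393079  0.02224788  0.03674374]
 [-0.02148256 -0.05286571 -0.99837053  1.40953459]
 [ 0.          0.          0.          1.        ]]
```

View pics/top0.png

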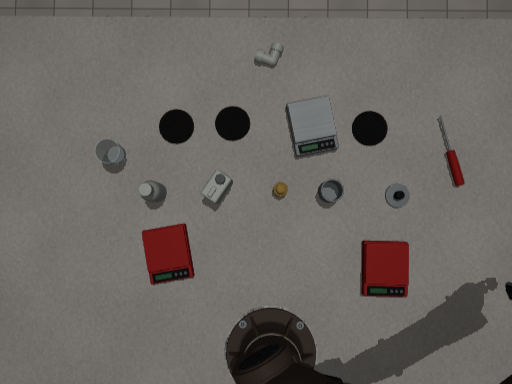

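View pics/side0.png

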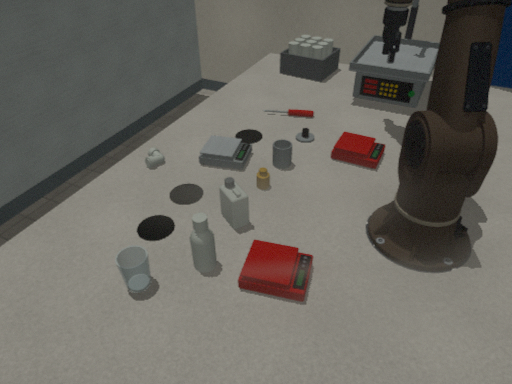

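The top view shows the mats at (176,126), (232,123) and (369,128), and the steel scale at (313,125). The loose things are the bottle (150,190), canister (217,187), weight (280,189), jar (331,191), lid (397,196) and beaker (108,152). Scale look-alikes: the two red ones at (168,254) and (386,268), plus a large counter scale at side (395,75). The grey one at (313,125) fits, because it is steel and stands in the row with the mats. I'll confirm it in a crop.

```bash
cat > h.py <<'E'
import numpy as np,cv2,pickle
from scipy.spatial.transform import Rotation as R
from plant import monitor, imaging, order, env
def pose(o):
    T=np.eye(4);T[:3,:3]=R.from_euler('xyz',o["eef_rot"],degrees=True).as_matrix();T[:3,3]=o["position"];return T
def snap(n,f):
    o=monitor.get_obs();s=imaging.snapshot(n)
    if n=="wrist": s["cam_to_world"]=pose(o)@s["hand_eye"]
    cv2.imwrite(f"pics/{f}.png",s["pixels"]);pickle.dump(s,open(f"{f}.pkl","wb"));return s
def load(f): return pickle.load(open(f"{f}.pkl","rb"))
def ray(s,uv):
    d=np.linalg.inv(s["intrinsics"])@[uv[0],uv[1],1];M=s["cam_to_world"];d=M[:3,:3]@d;return M[:3,3],d/np.linalg.norm(d)
def plane(s,uv,z):
    c,d=ray(s,uv);return c+d*(z-c[2])/d[2]
def tri(*a):
    A=np.zeros((3,3));b=np.zeros(3)
    for s,uv in a:
        c,d=ray(s,uv);P=np.eye(3)-np.outer(d,d);A+=P;b+=P@c
    return np.linalg.solve(A,b)
def proj(s,p):
    M=np.linalg.inv(s["cam_to_world"]);q=s["intrinsics"]@(M[:3,:3]@p+M[:3,3]);return q[:2]/q[2]
E
python3 - <<'E'
from h import *
t=load("top0")
for n,uv,z in [("mA",(176,126),.004),("mB",(232,123),.004),("mC",(369,128),.004),("pan",(313,120),.05),("bottle",(148,189),.15),("can",(217,187),.1),("wt",(280,189),.06),("jar",(331,190),.075),("lid",(397,196),.01),("beaker",(108,152),.05)]:
    print(n,plane(t,uv,z).round(3))
s=snap("wrist","w0");print(s["hand_eye"].round(3),s["intrinsics"].round(1))
c=t["pixels"][80:220,90:420];cv2.imwrite("pics/topc.png",cv2.resize(c,None,fx=2.4,fy=2.4,interpolation=cv2.INTER_CUBIC))
E
```

```text
mA [0.627 0.277 0.004]
mB [0.638 0.118 0.004]
mC [ 0.628 -0.269  0.004]
pan [ 0.64  -0.107  0.05 ]
bottle [0.439 0.32  0.15 ]
can [0.45  0.149 0.1  ]
wt [ 0.449 -0.018  0.06 ]
jar [ 0.447 -0.153  0.075]
lid [ 0.437 -0.346  0.01 ]
beaker [0.545 0.455 0.05 ]
[[ 0.    -0.964 -0.267  0.067]
 [ 1.     0.     0.    -0.   ]
 [-0.    -0.267  0.964 -0.134]
 [ 0.     0.     0.     1.   ]] [[291.7   0.  256.8]
 [  0.  291.7 192.3]
 [  0.    0.    1. ]]
```

View pics/topc.png

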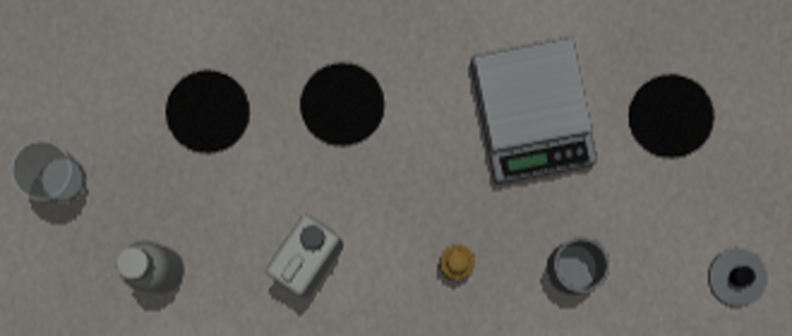

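The crop confirms the set: the steel-grey scale with its pan away from the display, three plain mats, and one each of bottle, canister, weight, jar and lid. Next I move to two wrist-camera viewpoints.

servo_tool:
  moves:
    - [1,-1,-1,0,0,0.796]
    - [1,-1,-1,0,0,0.796]
    - [1,-1,-1,0,0,0.796]
    - [1,-1,-1,0,0,0.796]
  claw: 1

```text
time_s: 0.65
position: [0.2982, -0.4433, 0.3418]
eef_rot: [179.9, -0.2, 0.3]
ft_force: [0.8, -0.5, -0.0]
opening: 0.0856
finger_force: 0.0
```

servo_tool:
  moves:
    - [1,-1,0,0,0,0]
    - [1,-1,0,0,0,0]
    - [1,-1,0,0,0,0]

```text
time_s: 1.02
position: [0.3981, -0.3424, 0.3383]
eef_rot: [-179.9, 0.0, 0.3]
ft_force: [-0.1, 0.2, -0.3]
opening: 0.0856
finger_force: 0.0
```

servo_tool:
  moves:
    - [0.5,-1,0,0,0,0]
    - [0.5,-1,0,0,0,0]
    - [0.5,-1,0,0,0,0]
    - [0.5,-1,0,0,0,0]
    - [0.5,-1,0,0,0,0]

```text
time_s: 1.65
position: [0.4447, -0.2472, 0.3389]
eef_rot: [180.0, 0.0, -0.2]
ft_force: [0.4, 0.0, 0.6]
opening: 0.0851
finger_force: 0.0
```

```bash
python3 - <<'E'
from h import *
o=monitor.get_obs();print(o["position"],o["eef_rot"],o["qd"].round(1),o["joint_pos"])
snap("wrist","w1")
E
```

```text
[ 0.44472196 -0.24718262  0.33894948] [ 1.79980536e+02  4.82774242e-02 -1.83730117e-01] [-0.  -0.2 -0.3 -0.1 -0.2 -0.1 -0.2] [ 27.80544956  10.3299556   -5.71601083  96.51902973   1.10645735
  73.24170845 -68.32198131]
```

View pics/w1.png

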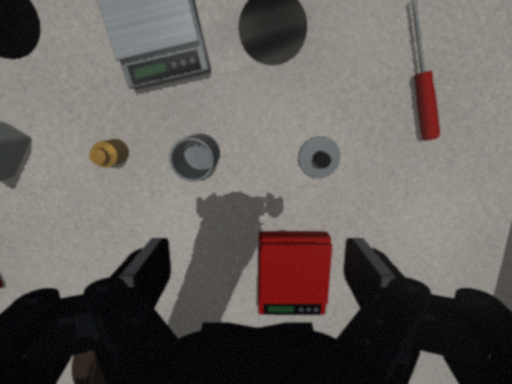

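Visible in this wrist view: the weight (104,153), jar (193,158), lid (320,157), right mat (272,28), scale (150,40) and a red scale at (295,275). I'll take three more viewpoints.

servo_tool:
  moves:
    - [0.5,-0.9,0,0,0,0]
    - [0.8,-0.9,0,0,0,0]
    - [0.8,-0.9,0,0,0,0]
    - [0.8,-0.9,0,0,0,0]
    - [0.8,-0.9,0,0,0,0]

```text
time_s: 2.33
position: [0.5247, -0.1571, 0.3393]
eef_rot: [180.0, 0.0, -0.2]
ft_force: [-0.2, -1.1, 1.1]
opening: 0.0851
finger_force: 0.0
```

```bash
python3 -c "
from h import *
snap('wrist','w2')"
```

servo_tool:
  moves:
    - [0,-0.6,0,0,0,0]
    - [0,-1,0,0,0,0]
    - [0,-1,0,0,0,0]

```text
time_s: 2.75
position: [0.5253, -0.0524, 0.3398]
eef_rot: [-179.9, -0.0, 0.2]
ft_force: [0.5, -0.8, 0.0]
opening: 0.0851
finger_force: 0.0
```

servo_tool:
  moves:
    - [0,-0.6,0,0,0,0]
    - [0,-1,0,0,0,0]
    - [0,-1,0,0,0,0]
    - [0,-1,0,0,0,0]
    - [0,-1,0,0,0,0]

```text
time_s: 3.38
position: [0.5258, 0.0425, 0.3393]
eef_rot: [180.0, -0.0, -0.2]
ft_force: [-0.1, 0.5, 0.2]
opening: 0.0853
finger_force: 0.0
```

```bash
python3 -c "
from h import *
snap('wrist','w3')"
```

servo_tool:
  moves:
    - [0,-0.6,0,0,0,0]
    - [0,-1,0,0,0,0]
    - [0,-1,0,0,0,0]

```text
time_s: 3.8
position: [0.5253, 0.1476, 0.3392]
eef_rot: [-179.9, 0.0, 0.2]
ft_force: [-0.1, -0.3, -0.8]
opening: 0.0853
finger_force: 0.0
```

servo_tool:
  moves:
    - [0,-0.6,0,0,0,0]
    - [0,-1,0,0,0,0]
    - [0,-1,0,0,0,0]
    - [0,-1,0,0,0,0]
    - [0,-1,0,0,0,0]

```text
time_s: 4.42
position: [0.5264, 0.2426, 0.3393]
eef_rot: [179.9, -0.0, -0.2]
ft_force: [0.1, -0.3, 0.1]
opening: 0.0851
finger_force: 0.0
```

```bash
python3 -c "
from h import *
snap('wrist','w4')
a=np.hstack([cv2.resize(load(f)['pixels'],(400,300)) for f in ('w2','w3')]);b=load('w4')['pixels'];b=cv2.resize(b,(400,300));b=np.hstack([b,0*b]);cv2.imwrite('pics/m1.png',np.vstack([a,b]))"
```

```text
(no output)
```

View pics/m1.png

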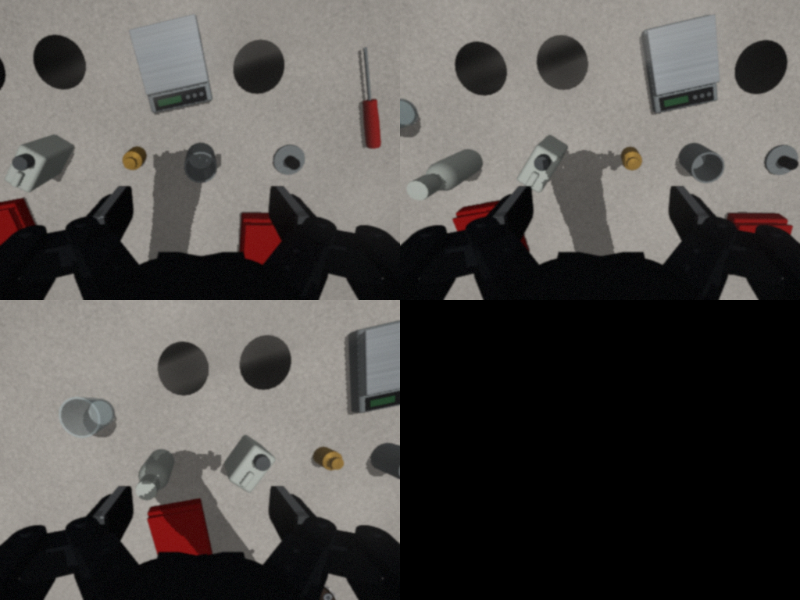

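The montage shows w2, w3 and w4. The mats sit along the top of each, and the canister, weight, jar, lid and bottle are all seen at least twice. Next comes mask-based measurement.

```bash
cat > seg.py <<'E'
from h import *
def blobs(s,mask,amin=60,amax=9000):
    m=cv2.morphologyEx(mask.astype(np.uint8)*255,cv2.MORPH_OPEN,np.ones((3,3)))
    out=[]
    for c in cv2.findContours(m,cv2.RETR_EXTERNAL,cv2.CHAIN_APPROX_NONE)[0]:
        a=cv2.contourArea(c)
        if amin<a<amax:
            (x,y),(w,h),t=cv2.fitEllipse(c) if len(c)>5 else cv2.minAreaRect(c)
            out.append((x,y,w,h,a))
    return sorted(out)
def masks(s):
    p=s["pixels"].astype(int);b,g,r=p[...,0],p[...,1],p[...,2];v=p.max(2)
    hsv=cv2.cvtColor(s["pixels"],cv2.COLOR_BGR2HSV)
    return dict(dark=v<75,blue=(b-r>3)&(v>60),yel=(hsv[...,1]>90)&(hsv[...,0]>10)&(hsv[...,0]<35)&(v>60),bright=v>185)
E
python3 - <<'E'
from seg import *
tiles=[]
for f in ("w1","w2","w3","w4","top0"):
    s=load(f);M=masks(s)
    for k,m in M.items():
        m=m.copy()
        if f!="top0": m[250:]=0
        print(f,k,[tuple(int(round(q)) for q in b) for b in blobs(s,m)])
    if f in("w3","w4"):tiles.append(np.hstack([cv2.resize(s["pixels"][60:300],(400,188)),np.dstack([cv2.resize((M[k][60:300]*255).astype(np.uint8),(400,188)) for k in("blue","dark","bright")])]))
s=load("w3")["pixels"]
tiles.append(cv2.resize(s[150:250,120:512],(800,204)))
cv2.imwrite("pics/m2.png",np.vstack(tiles))
E
```

```text
w1 dark [(12, 155, 27, 49, 914), (18, 28, 42, 64, 2012), (119, 152, 14, 23, 184), (136, 58, 4, 35, 86), (158, 244, 11, 26, 204), (166, 70, 28, 89, 1720), (190, 160, 33, 36, 538), (209, 147, 16, 30, 192), (272, 29, 67, 69, 3536), (288, 238, 15, 75, 254), (321, 160, 17, 18, 239), (356, 244, 11, 26, 202), (418, 102, 5, 75, 223)]
w1 blue [(146, 25, 59, 107, 4406), (199, 157, 23, 27, 478), (203, 60, 6, 18, 69), (319, 155, 29, 35, 405)]
w1 yel [(106, 153, 25, 34, 661)]
w1 bright []
w2 dark [(3, 94, 6, 36, 150), (32, 206, 17, 23, 236), (69, 212, 22, 61, 970), (76, 79, 61, 73, 3475), (158, 244, 11, 26, 204), (178, 197, 13, 19, 110), (231, 127, 20, 88, 1156), (256, 209, 41, 49, 1588), (331, 85, 62, 68, 3323), (356, 244, 11, 26, 197), (373, 208, 16, 21, 256), (467, 154, 5, 75, 248)]
w2 blue [(218, 69, 94, 100, 6848), (223, 128, 7, 21, 88), (263, 115, 14, 21, 104), (366, 217, 7, 21, 82), (366, 200, 23, 25, 256)]
w2 yel [(170, 203, 24, 31, 555)]
w2 bright []
w3 dark [(45, 238, 12, 23, 178), (89, 219, 12, 43, 345), (103, 87, 61, 71, 3367), (158, 244, 11, 25, 198), (186, 207, 12, 20, 158), (207, 7
[... 574 characters left out ...]
 724), (495, 204, 38, 44, 1173)]
w4 blue [(127, 145, 30, 43, 794), (490, 75, 49, 106, 3690), (490, 129, 6, 37, 159)]
w4 yel [(423, 203, 23, 36, 626)]
w4 bright []
top0 dark [(114, 167, 10, 23, 146), (156, 197, 17, 26, 266), (171, 275, 11, 48, 333), (176, 126, 34, 34, 907), (217, 189, 21, 39, 178), (220, 179, 9, 9, 62), (232, 123, 34, 34, 916), (290, 128, 4, 50, 120), (316, 148, 14, 48, 456), (323, 199, 13, 21, 140), (334, 187, 13, 20, 148), (363, 268, 5, 61, 206), (369, 128, 34, 35, 935), (385, 291, 10, 48, 344), (398, 196, 9, 12, 88), (451, 170, 5, 44, 130), (509, 289, 6, 19, 72)]
top0 blue [(116, 155, 14, 16, 170), (311, 120, 41, 43, 1152)]
top0 yel [(281, 189, 12, 14, 126)]
top0 bright []
```

View pics/m2.png

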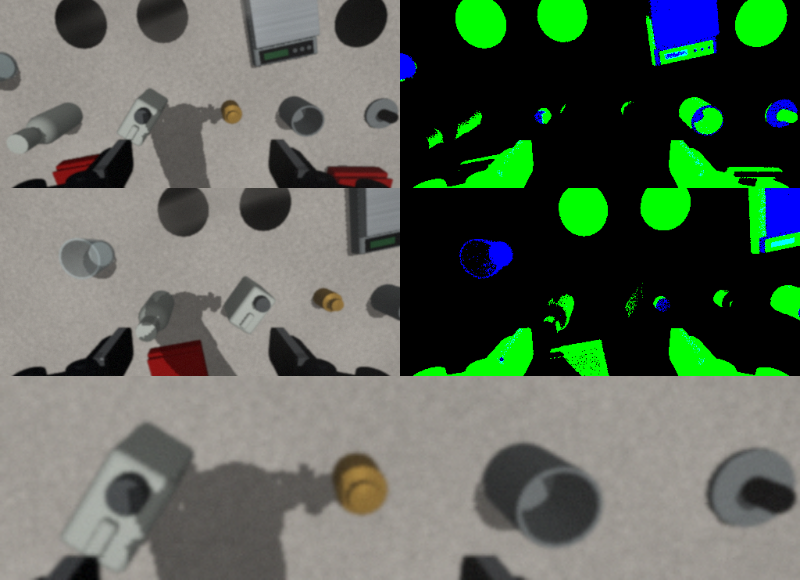

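```bash
python3 - <<'E'
from seg import *
L={f:load(f) for f in("w1","w2","w3","w4","top0")}
m={"left":dict(w3=(103,87),w4=(234,87),top0=(176,126)),"mid":dict(w2=(76,79),w3=(207,79),w4=(339,80),top0=(232,123)),"right":dict(w2=(331,85),w3=(462,85),top0=(369,128))}
for n,d in m.items():
    a=[];e=[]
    for f,uv in d.items():
        b=min(blobs(L[f],masks(L[f])["dark"]),key=lambda b:np.hypot(b[0]-uv[0],b[1]-uv[1]));a.append((L[f],b[:2]));e.append(plane(L[f],b[:2],.004)[:2].round(4).tolist())
    print(n,tri(*a).round(4),e)
a=[];e=[]
for f in L:
    b=max(blobs(L[f],masks(L[f])["yel"]),key=lambda b:b[4]);a.append((L[f],b[:2]));e.append(plane(L[f],b[:2],.033)[:2].round(4).tolist())
print("weight",tri(*a).round(4),e)
# pan corners
for f in("w2","w3","top0"):
    k=masks(L[f])["blue"].copy().astype(np.uint8)
    if f!="top0":k[250:]=0
    k=cv2.morphologyEx(k,cv2.MORPH_OPEN,np.ones((5,5)))
    c=max(cv2.findContours(k,0,1)[0],key=lambda c:cv2.contourArea(c)*(c[:,0,0].mean()>130));r=cv2.minAreaRect(c);h=cv2.convexHull(c)
    q=cv2.approxPolyDP(h,8,True)[:,0]
    P=np.array([plane(L[f],u,.05)[:2] for u in q]);print(f,q.tolist(),P.round(4).tolist(),"c",P.mean(0).round(4))
def crop(f,y,x,h,w,k):
    return cv2.resize(L[f]["pixels"][y:y+h,x:x+w],None,fx=k,fy=k,interpolation=cv2.INTER_CUBIC)
A=np.hstack([crop("w1",125,155,65,100,4),crop("w2",180,220,65,100,4)])
B=np.hstack([crop("w4",180,160,80,100,4),crop("w4",180,270,80,100,4)])
cv2.imwrite("pics/m3.png",np.vstack([A,B]))
E
```

```text
left [6.289e-01 2.773e-01 2.000e-04] [[0.629, 0.2757], [0.6292, 0.2767], [0.6272, 0.2768]]
mid [0.6393 0.1171 0.0016] [[0.6396, 0.1157], [0.6396, 0.1168], [0.6388, 0.1174], [0.6379, 0.1172]]
right [ 6.295e-01 -2.709e-01  1.000e-04] [[0.6295, -0.2699], [0.6299, -0.2687], [0.6279, -0.2699]]
weight [ 0.4523 -0.0201  0.0321] [[0.4524, -0.0201], [0.453, -0.0201], [0.453, -0.0193], [0.4526, -0.0199], [0.4513, -0.0212]]
w2 [[241, 22], [265, 104], [194, 118], [174, 68], [180, 36]] [[0.7035, -0.1371], [0.6017, -0.1687], [0.5831, -0.0688], [0.6484, -0.0459], [0.6874, -0.0568]] c [ 0.6448 -0.0955]
w3 [[402, 20], [407, 103], [332, 123], [319, 43]] [[0.7065, -0.1461], [0.6035, -0.1664], [0.5768, -0.0639], [0.6797, -0.04]] c [ 0.6416 -0.1041]
top0 [[315, 120], [318, 136], [295, 135], [295, 122]] [[0.6398, -0.1121], [0.5958, -0.1207], [0.5979, -0.0579], [0.6337, -0.0576]] c [ 0.6168 -0.0871]
```

View pics/m3.png

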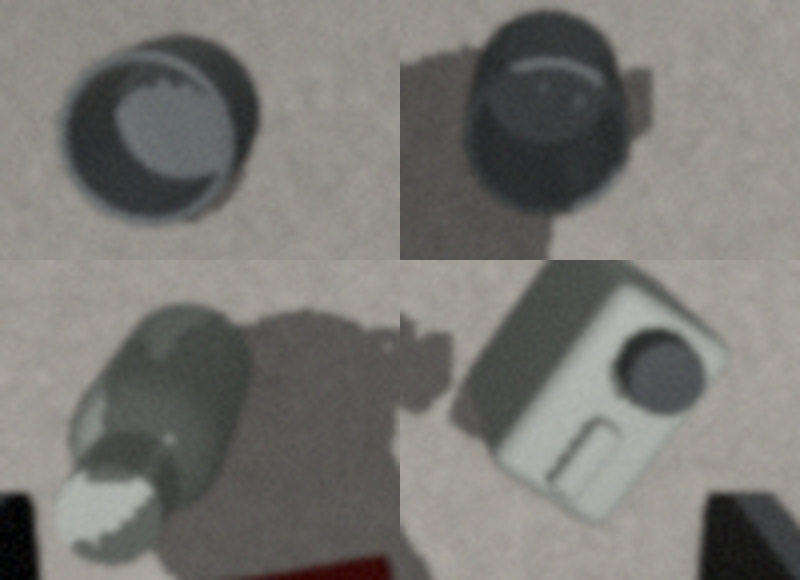

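The crops give these pixel centres:
- **Jar rim:** (192.8,159) in w1, (257,214) in w2, (394,214) in w3.
- **Bottle cap top:** (187,243.5) in w4.
- **Canister top corners in w4:** (325,185), (351.8,202.5), (320,245.5), (293.8,227.5).
- **Canister cap:** (336.3,208) in w4 and (182.2,207.8) in w3.

```bash
python3 - <<'E'
from seg import *
L={f:load(f) for f in("w1","w2","w3","w4","top0","side0")}
T=lambda **d:tri(*[(L[f],uv) for f,uv in d.items()]).round(4)
P=lambda z,**d:[plane(L[f],uv,z)[:2].round(4).tolist() for f,uv in d.items()]
print("pan",T(w2=(241,22),w3=(402,20)),T(w2=(265,104),w3=(407,103)),T(w2=(194,118),w3=(332,123)))
j=dict(w1=(192.8,159),w2=(257,214),w3=(393.9,214.2),top0=(331,189.5));print("jar",T(**j),P(.075,**j))
b=dict(w4=(187.2,243.5),top0=(147.5,188.5),w3=(26,241),side0=(200.5,217));print("bottle",T(**b),P(.15,**b))
c=dict(w4=(336.25,208),w3=(182.2,207.8),top0=(220,179.5));print("cap",T(**c),P(.12,**c))
C=np.array(P(.1,a=0) if 0 else [plane(L["w4"],u,.1)[:2] for u in [(325,185),(351.75,202.5),(320,245.5),(293.75,227.5)]])
print("can",C.round(4).tolist(),C.mean(0),np.linalg.norm(C-np.roll(C,-1,0),axis=1))
for i,k in((1,2),(0,3)):
    d=C[i]-C[k];print("yaw x",np.degrees(np.arctan2(d[1],d[0])))
k=dict(w1=(321,160),w2=(373,208));print("knob",T(**k),P(.022,**k))
l=dict(w1=(320,157),top0=(397.5,196));print("lid",T(**l),P(.008,**l))
E
```

```text
pan [ 0.7002 -0.1379  0.0681] [ 0.6027 -0.1688  0.0451] [ 0.5797 -0.0666  0.0398]
jar [ 0.448  -0.1567  0.0713] [[0.4489, -0.1591], [0.4486, -0.1571], [0.4488, -0.1558], [0.4485, -0.1534]]
bottle [0.4402 0.3246 0.1467] [[0.4399, 0.3271], [0.4403, 0.3209], [0.4433, 0.3212], [0.4373, 0.3276]]
cap [0.4703 0.1399 0.1098] [[0.4744, 0.1413], [0.4747, 0.138], [0.4679, 0.1396]]
can [[0.4997, 0.1527], [0.4754, 0.1153], [0.4124, 0.1545], [0.4396, 0.1921]] [0.45679066 0.15365268] [0.04458637 0.07414529 0.04639125 0.07186571]
yaw x -31.899935061248257
yaw x -33.25747192513638
knob [ 0.4378 -0.348   0.0178] [[0.4383, -0.347], [0.4393, -0.3464]]
lid [ 0.4378 -0.3528 -0.0113] [[0.4409, -0.3482], [0.4368, -0.3479]]
```

Measurements agree between views, and the heights match the text. Bottle first: approach over (0.440, 0.324), descend and grip the cap.

servo_tool:
  moves:
    - [-0.45,-0.42,0,0,0,0]
    - [-0.86,-0.81,0,0,0,0]
    - [-0.86,-0.81,0,0,0,0]
    - [-0.86,-0.81,0,0,0,0]

```text
time_s: 4.97
position: [0.4405, 0.3247, 0.3394]
eef_rot: [180.0, -0.0, -0.1]
ft_force: [0.9, -0.6, 0.3]
opening: 0.0857
finger_force: 0.0
```

servo_tool:
  moves:
    - [0,0,0.4,0,0,0]
    - [0,0,0.8,0,0,0]
    - [0,0,1,0,0,0]
    - [0,0,1,0,0,0]
    - [0,0,1,0,0,0]

```text
time_s: 5.6
position: [0.441, 0.3253, 0.2402]
eef_rot: [-180.0, -0.1, -0.1]
ft_force: [1.2, -0.2, 0.0]
opening: 0.0854
finger_force: 0.0
```

```bash
python3 -c "
from h import *
o=monitor.get_obs();print(o['position'],o['eef_rot'],o['joint_pos'])
snap('wrist','w5')"
```

```text
[0.44095407 0.3252652  0.24021426] [-1.79968924e+02 -6.32772857e-02 -1.12632895e-01] [ -23.43768913   19.86174349  -24.47915107   99.3977589     9.14875948
   62.63685732 -140.95513506]
```

View pics/w5.png

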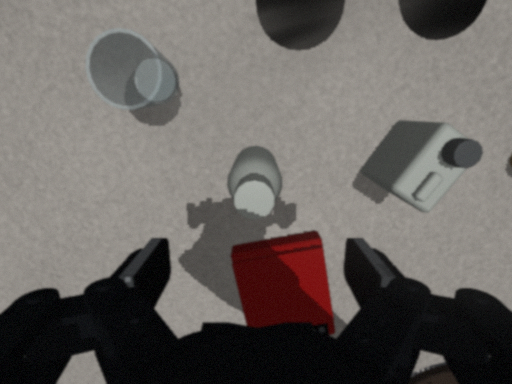

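The cap is centred between the fingers at (254,197), with the beaker clear at (125,70). I'll check the cap's x, then descend and grip.

```bash
python3 -c "
from h import *
s=load('w5');w4=load('w4')
print(plane(s,(254,197.5),.15),tri((s,(254,197.5)),(w4,(187.2,243.5))))"
```

```text
[0.4415966  0.32785345 0.15      ] [0.44112246 0.32734861 0.15093475]
```

servo_tool:
  moves:
    - [0,0,0.4,0,0,0]
    - [0,0,0.8,0,0,0]
    - [0,0,1,0,0,0]
    - [0,0,1,0,0,0]

```text
time_s: 6.15
position: [0.4398, 0.3253, 0.1389]
eef_rot: [179.9, 0.1, -0.0]
ft_force: [0.5, 0.4, 0.2]
opening: 0.0855
finger_force: 0.0
```

servo_tool:
  moves:
    - [0,0,0.15,0,0,0]
    - [0,0,0.15,0,0,0]
    - [0,0,0.15,0,0,0]

```text
time_s: 6.52
position: [0.44, 0.3259, 0.1248]
eef_rot: [-180.0, -0.0, -0.0]
ft_force: [0.7, -0.5, 0.6]
opening: 0.0858
finger_force: 0.0
```

servo_tool:
  moves:
    - [0,0,0,0,0,0]
    - [0,0,0,0,0,0]
    - [0,0,0,0,0,0]
    - [0,0,0,0,0,0]
    - [0,0,0,0,0,0]
    - [0,0,0,0,0,0]
    - [0,0,0,0,0,0]
    - [0,0,0,0,0,0]
  claw: -1
  grip_force: 40

```text
time_s: 7.52
position: [0.4399, 0.326, 0.1246]
eef_rot: [-180.0, -0.0, -0.0]
ft_force: [0.1, 1.9, 5.5]
opening: 0.0329
finger_force: 39.8
```

servo_tool:
  moves:
    - [0,0,-0.25,0,0,0]
    - [0,0,-0.5,0,0,0]
    - [0.15,0.05,-0.5,0,0,0]
    - [0.4,0.1,-0.5,0,0,0]
    - [0.7,0.2,-0.5,0,0,0]
    - [0.95,0.245,-0.5,0,0,0]

```text
time_s: 8.28
position: [0.5364, 0.2986, 0.1723]
eef_rot: [179.9, 0.1, -0.1]
ft_force: [-0.0, 0.2, -1.3]
opening: 0.0334
finger_force: 40.0
```

servo_tool:
  moves:
    - [0.3,0.08,0,0,0,0]
    - [0.6,0.16,0,0,0,0]
    - [0.85,0.22,0,0,0,0]
    - [0.94,0.245,0,0,0,0]
    - [0.94,0.245,0,0,0,0]
    - [0.94,0.245,0,0,0,0]
    - [0.94,0.245,0,0,0,0]

```text
time_s: 9.15
position: [0.6279, 0.2772, 0.1745]
eef_rot: [-180.0, 0.0, 0.1]
ft_force: [-0.5, 0.3, -1.0]
opening: 0.0332
finger_force: 40.0
```

servo_tool:
  moves:
    - [0,0,0.2,0,0,0]
    - [0,0,0.36,0,0,0]
    - [0,0,0.41,0,0,0]
    - [0,0,0.45,0,0,0]
    - [0,0,0.45,0,0,0]
    - [0,0,0.45,0,0,0]

```text
time_s: 9.9
position: [0.6291, 0.2767, 0.1298]
eef_rot: [-180.0, -0.0, -0.0]
ft_force: [-0.4, 0.1, -0.5]
opening: 0.033
finger_force: 40.0
```

```bash
python3 -c "
from h import *
o=monitor.get_obs();print(o['position'],o['eef_rot'],o['joint_pos'],o['ft_force'])"
```

```text
[0.62905569 0.27674606 0.12983648] [-1.79979278e+02 -4.19374754e-02 -2.31384772e-02] [ -16.05435825   37.65538239  -19.76266203   86.12826286   14.00862809
   58.61153476 -129.34957371] [-0.355442    0.09797009 -0.53331661]
```

servo_tool:
  moves:
    - [0,0,0.015,0,0,0]
    - [0,0,0.015,0,0,0]
    - [0,0,0.015,0,0,0]
    - [0,0,0.015,0,0,0]
    - [0,0,0.015,0,0,0]
    - [0,0,0.015,0,0,0]
  claw: 1

```text
time_s: 10.65
position: [0.6288, 0.2766, 0.1278]
eef_rot: [180.0, -0.0, -0.0]
ft_force: [0.7, 0.1, -1.1]
opening: 0.0858
finger_force: 0.0
```

servo_tool:
  moves:
    - [0,0,-0.4,0,0,0]
    - [0,0,-0.8,0,0,0]
    - [0,0,-1,0,0,0]
    - [0,0,-1,0,0,0]

```text
time_s: 11.15
position: [0.6296, 0.2772, 0.2297]
eef_rot: [-179.9, -0.2, -0.0]
ft_force: [0.3, 0.3, -0.3]
opening: 0.0856
finger_force: 0.0
```

servo_tool:
  moves:
    - [0,0,-0.2,0,0,-0.37]
    - [0,0,-0.5,0,0,-0.74]
    - [0,0,-0.5,0,0,-1]
    - [0,0,-0.5,0,0,-1]

```text
time_s: 11.65
position: [0.6284, 0.2762, 0.2764]
eef_rot: [-180.0, 0.1, 28.6]
ft_force: [0.7, -0.5, -0.1]
opening: 0.0855
finger_force: 0.0
```

servo_tool:
  moves:
    - [0,0,0,0,0,-0.37]
    - [0,0,0,0,0,-0.74]
    - [0,0,0,0,0,-1]

```text
time_s: 12.02
position: [0.6283, 0.2762, 0.2761]
eef_rot: [-179.9, 0.1, 57.4]
ft_force: [-0.5, 0.0, 0.4]
opening: 0.0853
finger_force: 0.0
```

servo_tool:
  moves:
    - [0,0,0,0,0,-0.37]
    - [0,0,0,0,0,-0.74]
    - [0,0,0,0,0,-1]

```text
time_s: 12.4
position: [0.6283, 0.2763, 0.2761]
eef_rot: [-179.9, 0.1, 86.0]
ft_force: [0.7, -0.3, 0.1]
opening: 0.0857
finger_force: 0.0
```

servo_tool:
  moves:
    - [0,0,0,0,0,-0.37]
    - [0,0,0,0,0,-0.74]
    - [0,0,0,0,0,-1]

```text
time_s: 12.78
position: [0.6283, 0.2763, 0.2761]
eef_rot: [-179.9, 0.0, 114.7]
ft_force: [0.2, 0.1, -0.4]
opening: 0.0852
finger_force: 0.0
```

servo_tool:
  moves:
    - [0,0,0,0,0,-0.37]
    - [0,0,0,0,0,-0.74]
    - [0,0,0,0,0,-1]
    - [0,0,0,0,0,-1]
    - [0,0,0,0,0,-1]

```text
time_s: 13.4
position: [0.6285, 0.2765, 0.277]
eef_rot: [-179.9, -0.0, 143.0]
ft_force: [-0.2, -0.2, -0.6]
opening: 0.0855
finger_force: 0.0
```

```bash
cat >> h.py <<'E'
def go(x,y,z,yaw=None):
    "tool-axis deltas in full-scale units from the measured pose to a tool-down world target"
    o=monitor.get_obs();T=pose(o);d=T[:3,:3].T@(np.array([x,y,z])-T[:3,3])/.1
    r=0 if yaw is None else -np.radians((yaw-o["eef_rot"][2]+180)%360-180)/.5
    print("at",o["position"].round(4),o["eef_rot"].round(1),"j7",o["joint_pos"][6].round(),"shift",d.round(3),"turn z",round(float(r),3))
E
python3 -c "
from h import *
go(.456,.153,.25,147.5)
t=snap('top','t1');b=snap('wrist','w6')
a=cv2.resize(t['pixels'][90:220,90:250],None,fx=2.4,fy=2.4)
c=cv2.resize(b['pixels'],(416,312));cv2.imwrite('pics/m4.png',np.hstack([a,c]))"
```

```text
at [0.6285 0.2765 0.277 ] [-179.9   -0.   143. ] j7 3.0 shift [ 0.634 -2.025  0.272] turn z -0.158
```

View pics/m4.png

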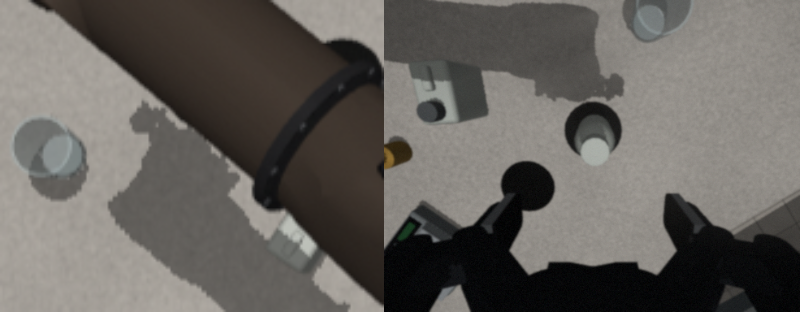

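The bottle stands upright on the left mat, its cap at (595,152) in the right-hand panel. Now over the canister.

servo_tool:
  moves:
    - [0.11,-0.35,0,0,0,0]
    - [0.22,-0.7,0,0,0,0]
    - [0.3,-1,0,0,0,0]

```text
time_s: 13.88
position: [0.5437, 0.2139, 0.2778]
eef_rot: [-180.0, 0.0, 143.1]
ft_force: [0.6, 1.3, -0.0]
opening: 0.0853
finger_force: 0.0
```

servo_tool:
  moves:
    - [0.16,-0.5,0.1,0,0,-0.158]
    - [0.33,-1,0.27,0,0,-0.158]
    - [0.33,-1,0.27,0,0,-0.158]
    - [0.33,-1,0.27,0,0,-0.158]
    - [0.33,-1,0.27,0,0,-0.158]

```text
time_s: 14.5
position: [0.4598, 0.1552, 0.2515]
eef_rot: [179.9, 0.0, 147.7]
ft_force: [-0.3, -0.0, 0.1]
opening: 0.0855
finger_force: 0.0
```

```bash
python3 -c "
from h import *
go(.456,.153,.25,147.5)
b=snap('wrist','w7')
cv2.imwrite('pics/w7c.png',cv2.resize(b['pixels'][100:300,150:370],None,fx=3,fy=3))"
```

```text
at [0.4598 0.1552 0.2515] [179.9   0.  147.7] j7 11.0 shift [ 0.02  -0.038  0.015] turn z 0.008
```

View pics/w7c.png

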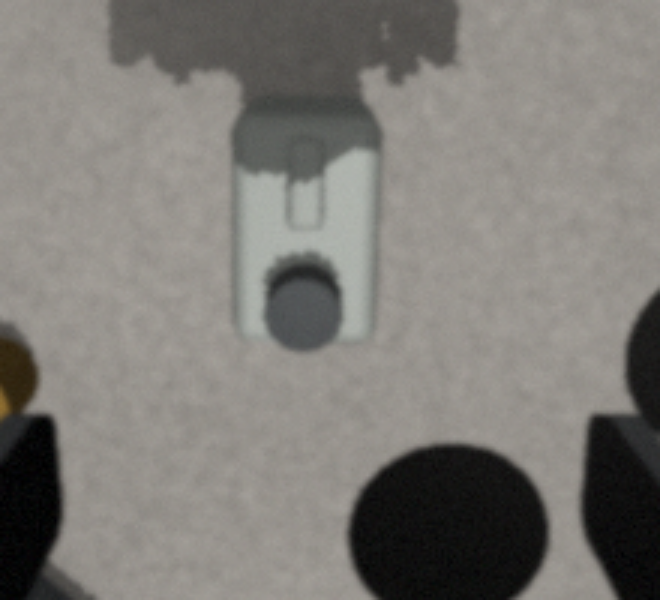

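The canister lies square to the fingers, with the top face spanning x 237–378 and y 112–338 in the crop, so its centre is about (252,174) in the full image.

```bash
python3 -c "
from h import *
s=load('w7');w4=load('w4')
c=[plane(s,(150+u/3,100+v/3),.1)[:2] for u,v in [(236,112),(380,112),(370,338),(236,338)]];print(np.round(c,4),np.mean(c,0))
print('cap',tri((s,(150+303/3,100+312/3)),(w4,(336.25,208))))
x,y=np.mean(c,0);go(x,y,.075)"
```

```text
[[0.4081 0.1559]
 [0.4329 0.1951]
 [0.4969 0.1522]
 [0.4721 0.1131]] [0.45249999 0.15406559]
cap [0.47271436 0.14023685 0.1150414 ]
at [0.4596 0.1552 0.2513] [179.9   0.  147.7] j7 11.0 shift [ 0.054 -0.051  1.763] turn z 0.0
```

servo_tool:
  moves:
    - [0.05,-0.05,0.4,0,0,0]
    - [0.05,-0.05,0.8,0,0,0]
    - [0.05,-0.05,1,0,0,0]
    - [0.05,-0.05,1,0,0,0]

```text
time_s: 15.05
position: [0.4514, 0.1531, 0.1498]
eef_rot: [-179.9, -0.1, 147.8]
ft_force: [-0.0, 0.6, -0.5]
opening: 0.0854
finger_force: 0.0
```

servo_tool:
  moves:
    - [0,0,0.25,0,0,0]
    - [0,0,0.5,0,0,0]
    - [0,0,0.7,0,0,0]
    - [0,0,0.79,0,0,0]
    - [0,0,0.79,0,0,0]
    - [0,0,0.79,0,0,0]

```text
time_s: 15.8
position: [0.4523, 0.153, 0.0727]
eef_rot: [179.9, 0.0, 147.7]
ft_force: [0.1, 1.4, 0.3]
opening: 0.0853
finger_force: 0.0
```

servo_tool:
  moves:
    - [0,0,0,0,0,0]
    - [0,0,0,0,0,0]
    - [0,0,0,0,0,0]
    - [0,0,0,0,0,0]
    - [0,0,0,0,0,0]
    - [0,0,0,0,0,0]
    - [0,0,0,0,0,0]
  claw: -1
  grip_force: 40

```text
time_s: 16.68
position: [0.452, 0.1528, 0.0723]
eef_rot: [180.0, 0.0, 147.7]
ft_force: [-1.0, -0.4, 5.1]
opening: 0.0493
finger_force: 40.5
```

```bash
python3 -c "
from h import *
go(.639,.117,.13)"
```

```text
at [0.452  0.1528 0.0723] [180.    0.  147.7] j7 -4.0 shift [-1.773  0.696 -0.575] turn z 0.0
```

servo_tool:
  moves:
    - [0,0,-0.25,0,0,0]
    - [-0.1,0.04,-0.5,0,0,0]
    - [-0.3,0.12,-0.5,0,0,0]
    - [-0.6,0.24,-0.5,0,0,0]
    - [-0.88,0.35,-0.5,0,0,0]

```text
time_s: 17.3
position: [0.5457, 0.1347, 0.1218]
eef_rot: [-180.0, 0.0, 147.7]
ft_force: [-0.1, -0.6, -1.1]
opening: 0.0494
finger_force: 42.3
```

servo_tool:
  moves:
    - [-0.28,0.11,0,0,0,0]
    - [-0.56,0.22,0,0,0,0]
    - [-0.8,0.32,0,0,0,0]
    - [-0.89,0.35,0,0,0,0]
    - [-0.89,0.35,0,0,0,0]
    - [-0.89,0.35,0,0,0,0]

```text
time_s: 18.05
position: [0.6376, 0.1178, 0.1218]
eef_rot: [-180.0, -0.0, 147.8]
ft_force: [0.3, -0.3, -1.1]
opening: 0.0498
finger_force: 42.3
```

servo_tool:
  moves:
    - [0,0,0.2,0,0,0]
    - [0,0,0.36,0,0,0]
    - [0,0,0.41,0,0,0]
    - [0,0,0.45,0,0,0]
    - [0,0,0.45,0,0,0]
    - [0,0,0.45,0,0,0]

```text
time_s: 18.8
position: [0.639, 0.1174, 0.0771]
eef_rot: [180.0, 0.0, 147.7]
ft_force: [0.1, 0.9, -1.1]
opening: 0.0493
finger_force: 41.4
```

```bash
python3 -c "
from h import *
go(.639,.117,.0768);print(monitor.get_obs()['ft_force'])"
```

```text
at [0.639  0.1174 0.0771] [180.    0.  147.7] j7 12.0 shift [-0.003 -0.003  0.003] turn z 0.0
[ 0.10101201  0.85350503 -1.11782046]
```

servo_tool:
  moves:
    - [0,0,0.008,0,0,0]
    - [0,0,0.008,0,0,0]
    - [0,0,0.008,0,0,0]
    - [0,0,0.008,0,0,0]
    - [0,0,0.008,0,0,0]
    - [0,0,0.008,0,0,0]
  claw: 1

```text
time_s: 19.55
position: [0.6387, 0.1173, 0.076]
eef_rot: [-180.0, 0.0, 147.7]
ft_force: [0.1, 0.4, 0.0]
opening: 0.0853
finger_force: 0.0
```

servo_tool:
  moves:
    - [0,0,-0.4,0,0,0]
    - [0,0,-0.8,0,0,0]
    - [0,0,-1,0,0,0]
    - [0,0,-1,0,0,0]
    - [0,0,-1,0,0,0]

```text
time_s: 20.18
position: [0.6382, 0.1167, 0.1746]
eef_rot: [-179.9, -0.1, 147.7]
ft_force: [0.1, -0.7, 0.0]
opening: 0.0852
finger_force: 0.0
```

```bash
python3 -c "
from h import *
go(.4523,-.0201,.2)"
```

```text
at [0.6382 0.1167 0.1746] [-1.799e+02 -1.000e-01  1.477e+02] j7 16.0 shift [ 0.842 -2.15  -0.25 ] turn z 0.0
```

servo_tool:
  moves:
    - [0,-0.1,-0.2,0,0,0]
    - [0.1,-0.3,-0.25,0,0,0]
    - [0.28,-0.72,-0.25,0,0,0]

```text
time_s: 20.55
position: [0.5766, 0.0718, 0.2019]
eef_rot: [179.9, 0.0, 147.8]
ft_force: [-1.0, -1.2, 0.6]
opening: 0.0853
finger_force: 0.0
```

servo_tool:
  moves:
    - [0.14,-0.36,0,0,0,0]
    - [0.28,-0.72,0,0,0,0]

```text
time_s: 20.8
position: [0.5131, 0.0242, 0.2014]
eef_rot: [-180.0, 0.0, 147.7]
ft_force: [-0.1, -1.1, 0.8]
opening: 0.0856
finger_force: 0.0
```

servo_tool:
  moves:
    - [0.14,-0.36,0,0,0,0]
    - [0.28,-0.71,0,0,0,0]
    - [0.28,-0.71,0,0,0,0]
    - [0.28,-0.71,0,0,0,0]
    - [0.28,-0.71,0,0,0,0]

```text
time_s: 21.42
position: [0.4537, -0.0189, 0.2013]
eef_rot: [179.9, 0.0, 147.8]
ft_force: [0.3, -0.1, 0.8]
opening: 0.0859
finger_force: 0.0
```

```bash
python3 -c "
from seg import *
s=snap('wrist','w8');m=masks(s)['yel'];print(blobs(s,m))
b=max(blobs(s,m),key=lambda b:b[4]);L=[(load(f),max(blobs(load(f),masks(load(f))['yel']),key=lambda b:b[4])[:2]) for f in('w1','w2','w3','w4')]
print(tri((s,b[:2]),*L),plane(s,b[:2],.033));go(.4523,-.0201,.03)
v=masks(s)['dark'];x=blobs(s,v);print([tuple(int(i) for i in q) for q in x])
cv2.imwrite('pics/w8c.png',np.hstack([cv2.resize(s['pixels'],(512,384)),cv2.resize(s['pixels'][120:248,208:304],(288,384))]))"
```

```text
[(254.8407745361328, 176.50222778320312, 36.44709014892578, 38.1855583190918, 1088.0)]
[ 0.45224629 -0.01983964  0.0319107 ] [ 0.45121309 -0.01976808  0.033     ]
at [ 0.4536 -0.0189  0.2012] [180.    0.  147.8] j7 29.0 shift [ 0.005 -0.019  1.712] turn z 0.0
[(7, 171, 21, 40, 478), (254, 158, 9, 23, 101), (495, 269, 4, 36, 106)]
```

View pics/w8c.png

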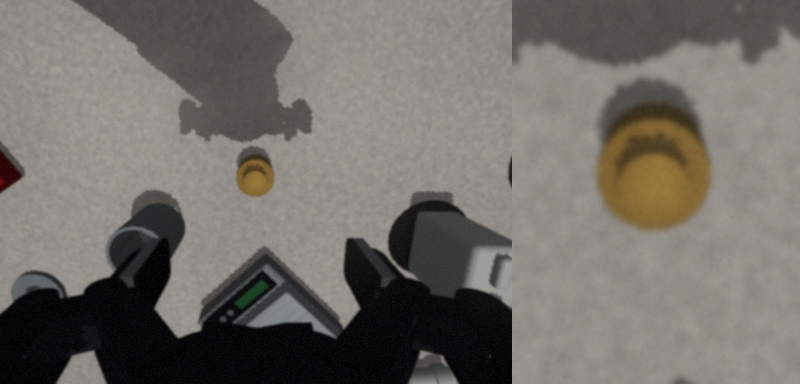

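The weight sits centred between the fingers at (255,176). Descend and grip.

servo_tool:
  moves:
    - [0.01,-0.02,0.4,0,0,0]
    - [0.01,-0.02,0.8,0,0,0]
    - [0.01,-0.02,1,0,0,0]
    - [0.01,-0.02,1,0,0,0]

```text
time_s: 21.98
position: [0.4505, -0.02, 0.0999]
eef_rot: [-180.0, -0.2, 147.8]
ft_force: [0.5, -0.0, 0.7]
opening: 0.0851
finger_force: 0.0
```

servo_tool:
  moves:
    - [0,0,0.25,0,0,0]
    - [0,0,0.5,0,0,0]
    - [0,0,0.7,0,0,0]
    - [0,0,0.81,0,0,0]
    - [0,0,0.81,0,0,0]
    - [0,0,0.81,0,0,0]

```text
time_s: 22.72
position: [0.4517, -0.0207, 0.0208]
eef_rot: [180.0, 0.1, 147.8]
ft_force: [0.5, 0.3, 0.4]
opening: 0.0853
finger_force: 0.0
```

servo_tool:
  moves:
    - [0,0,0,0,0,0]
    - [0,0,0,0,0,0]
    - [0,0,0,0,0,0]
    - [0,0,0,0,0,0]
    - [0,0,0,0,0,0]
    - [0,0,0,0,0,0]
    - [0,0,0,0,0,0]
    - [0,0,0,0,0,0]
  claw: -1
  grip_force: 60

```text
time_s: 23.72
position: [0.4514, -0.0207, 0.0206]
eef_rot: [180.0, 0.1, 147.8]
ft_force: [-1.7, -0.3, 9.7]
opening: 0.038
finger_force: 59.6
```

```bash
python3 -c "
from h import *
go(.642,-.1035,.12)"
```

```text
at [ 0.4514 -0.0207  0.0206] [1.800e+02 1.000e-01 1.478e+02] j7 11.0 shift [-2.055  0.317 -0.992] turn z 0.0
```

servo_tool:
  moves:
    - [0,0,-0.2,0,0,0]
    - [0,0,-0.5,0,0,0]
    - [0,0,-0.8,0,0,0]
    - [0,0,-1,0,0,0]
    - [0,0,-1,0,0,0]

```text
time_s: 24.35
position: [0.4515, -0.0211, 0.1207]
eef_rot: [180.0, 0.1, 147.7]
ft_force: [0.2, 0.1, -5.1]
opening: 0.0376
finger_force: 62.5
```

servo_tool:
  moves:
    - [-0.2,0.03,0,0,0,0]
    - [-0.45,0.07,0,0,0,0]
    - [-0.69,0.106,0,0,0,0]

```text
time_s: 24.72
position: [0.5148, -0.0493, 0.1184]
eef_rot: [-179.9, -0.1, 147.8]
ft_force: [0.6, 1.2, -4.1]
opening: 0.0381
finger_force: 62.3
```

servo_tool:
  moves:
    - [-0.23,0.035,0,0,0,0]
    - [-0.46,0.07,0,0,0,0]
    - [-0.69,0.106,0,0,0,0]

```text
time_s: 25.1
position: [0.5787, -0.0771, 0.1179]
eef_rot: [-179.9, -0.1, 147.8]
ft_force: [0.6, -0.4, -5.3]
opening: 0.0381
finger_force: 62.3
```

servo_tool:
  moves:
    - [-0.23,0.035,0,0,0,0]
    - [-0.46,0.07,0,0,0,0]
    - [-0.68,0.105,0,0,0,0]
    - [-0.68,0.105,0,0,0,0]
    - [-0.68,0.105,0,0,0,0]
    - [-0.68,0.105,0,0,0,0]

```text
time_s: 25.85
position: [0.6413, -0.1036, 0.1194]
eef_rot: [-180.0, -0.1, 147.8]
ft_force: [-0.3, 0.8, -4.7]
opening: 0.0379
finger_force: 62.3
```

```bash
python3 -c "
from h import *
go(.642,-.1035,.0725);print(monitor.get_obs()['opening'],monitor.get_obs()['ft_force'])"
```

```text
at [ 0.6413 -0.1036  0.1194] [-1.800e+02 -1.000e-01  1.478e+02] j7 33.0 shift [-0.006  0.005  0.469] turn z 0.0
0.0379205553332802 [-0.25573412  0.75758528 -4.72781018]
```

servo_tool:
  moves:
    - [0,0,0.15,0,0,0]
    - [0,0,0.3,0,0,0]
    - [0,0,0.4,0,0,0]
    - [0,0,0.46,0,0,0]
    - [0,0,0.48,0,0,0]
    - [0,0,0.485,0,0,0]
    - [0,0,0.485,0,0,0]
    - [0,0,0.485,0,0,0]

```text
time_s: 26.85
position: [0.6423, -0.104, 0.0718]
eef_rot: [180.0, 0.0, 147.7]
ft_force: [0.1, -0.1, -5.1]
opening: 0.0382
finger_force: 62.3
```

servo_tool:
  moves:
    - [0,0,0.003,0,0,0]
    - [0,0,0.003,0,0,0]
    - [0,0,0.003,0,0,0]
    - [0,0,0.003,0,0,0]
    - [0,0,0.003,0,0,0]
    - [0,0,0.003,0,0,0]
  claw: 1

```text
time_s: 27.6
position: [0.6421, -0.104, 0.0712]
eef_rot: [-180.0, -0.0, 147.7]
ft_force: [-1.0, 0.2, 1.0]
opening: 0.0855
finger_force: 0.0
```

servo_tool:
  moves:
    - [0,0,-0.3,0,0,0]
    - [0,0,-0.7,0,0,0]
    - [0,0,-1,0,0,0]
    - [0,0,-1,0,0,0]
    - [0,0,-1,0,0,0]

```text
time_s: 28.22
position: [0.6418, -0.1042, 0.1706]
eef_rot: [-180.0, -0.0, 147.7]
ft_force: [-0.6, -0.5, -0.3]
opening: 0.085
finger_force: 0.0
```

```bash
python3 -c "
from h import *
go(.4485,-.157,.2)"
```

```text
at [ 0.6418 -0.1042  0.1706] [-180.    -0.   147.7] j7 35.0 shift [ 1.353 -1.479 -0.293] turn z 0.0
```

servo_tool:
  moves:
    - [0.3,-0.35,-0.15,0,0,0]
    - [0.65,-0.7,-0.29,0,0,0]
    - [0.68,-0.74,-0.29,0,0,0]

```text
time_s: 28.6
position: [0.5422, -0.1317, 0.1997]
eef_rot: [-179.8, -0.1, 147.7]
ft_force: [0.3, 0.4, -0.0]
opening: 0.0855
finger_force: 0.0
```

servo_tool:
  moves:
    - [0.3,-0.35,0,0,0,0]
    - [0.6,-0.65,0,0,0,0]
    - [0.675,-0.74,0,0,0,0]
    - [0.675,-0.74,0,0,0,0]
    - [0.675,-0.74,0,0,0,0]
    - [0.675,-0.74,0,0,0,0]

```text
time_s: 29.35
position: [0.4497, -0.1562, 0.2002]
eef_rot: [179.9, 0.0, 147.8]
ft_force: [-0.5, 0.3, -0.2]
opening: 0.0857
finger_force: 0.0
```

```bash
python3 -c "
from h import *
go(.4485,-.157,.2)
s=snap('wrist','w9')
cv2.imwrite('pics/w9c.png',np.hstack([cv2.resize(s['pixels'],(400,300)),cv2.resize(s['pixels'][130:230,190:323],(400,300))]))"
```

```text
at [ 0.4497 -0.1562  0.2002] [179.9   0.  147.8] j7 46.0 shift [ 0.006 -0.013  0.002] turn z 0.0
```

View pics/w9c.png

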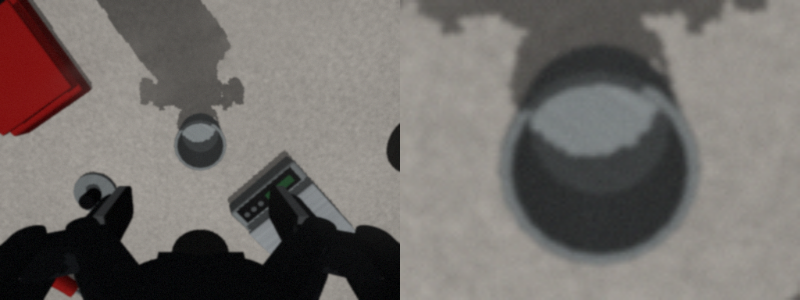

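The jar rim centre in the enlarged panel is about (600,168), which is (256.5,186) in the full image. It sits midway between the fingers.

```bash
python3 -c "
from h import *
s=load('w9')
print(tri((s,(256.5,186)),(load('w1'),(192.8,159))),plane(s,(256.5,186),.075));go(.4485,-.157,.045)"
```

```text
[ 0.44847682 -0.15683171  0.06784628] [ 0.44764588 -0.15514407  0.075     ]
at [ 0.4495 -0.1562  0.2002] [179.9   0.  147.8] j7 46.0 shift [ 0.004 -0.013  1.552] turn z 0.0
```

servo_tool:
  moves:
    - [0.01,-0.01,0.35,0,0,0]
    - [0.01,-0.01,0.65,0,0,0]
    - [0.01,-0.01,0.8,0,0,0]
    - [0.01,-0.01,0.8,0,0,0]

```text
time_s: 29.9
position: [0.4471, -0.1567, 0.1197]
eef_rot: [180.0, -0.1, 147.8]
ft_force: [0.2, 0.2, 0.9]
opening: 0.0853
finger_force: 0.0
```

servo_tool:
  moves:
    - [0,0,0.15,0,0,0]
    - [0,0,0.3,0,0,0]
    - [0,0,0.45,0,0,0]
    - [0,0,0.6,0,0,0]
    - [0,0,0.75,0,0,0]
    - [0,0,0.75,0,0,0]
    - [0,0,0.75,0,0,0]

```text
time_s: 30.78
position: [0.4475, -0.157, 0.0454]
eef_rot: [180.0, 0.0, 147.8]
ft_force: [-0.4, 0.1, 0.9]
opening: 0.0852
finger_force: 0.0
```

servo_tool:
  moves:
    - [0,0,0,0,0,0]
    - [0,0,0,0,0,0]
    - [0,0,0,0,0,0]
    - [0,0,0,0,0,0]
    - [0,0,0,0,0,0]
    - [0,0,0,0,0,0]
  claw: -1
  grip_force: 50

```text
time_s: 31.52
position: [0.4477, -0.1572, 0.0459]
eef_rot: [180.0, 0.1, 147.7]
ft_force: [-1.1, -0.0, 6.3]
opening: 0.0597
finger_force: 54.3
```

```bash
python3 -c "
from h import *
go(.6295,-.27,.12)"
```

```text
at [ 0.4477 -0.1572  0.0459] [1.800e+02 1.000e-01 1.477e+02] j7 31.0 shift [-2.14   0.017 -0.739] turn z 0.0
```

servo_tool:
  moves:
    - [0,0,-0.25,0,0,0]
    - [0,0,-0.55,0,0,0]
    - [-0.1,0,-0.74,0,0,0]
    - [-0.4,0,-0.75,0,0,0]
    - [-0.72,0.005,-0.75,0,0,0]

```text
time_s: 32.15
position: [0.5088, -0.196, 0.1207]
eef_rot: [-180.0, 0.0, 147.7]
ft_force: [0.4, -0.4, -1.6]
opening: 0.0597
finger_force: 54.9
```

servo_tool:
  moves:
    - [-0.23,0.002,0,0,0,0]
    - [-0.46,0.004,0,0,0,0]
    - [-0.71,0.006,0,0,0,0]

```text
time_s: 32.52
position: [0.569, -0.2331, 0.12]
eef_rot: [-180.0, -0.0, 147.7]
ft_force: [-0.0, -0.4, -1.3]
opening: 0.0596
finger_force: 54.9
```

servo_tool:
  moves:
    - [-0.23,0.002,0,0,0,0]
    - [-0.46,0.004,0,0,0,0]
    - [-0.71,0.006,0,0,0,0]
    - [-0.71,0.006,0,0,0,0]
    - [-0.71,0.006,0,0,0,0]
    - [-0.71,0.006,0,0,0,0]

```text
time_s: 33.28
position: [0.6285, -0.2694, 0.1202]
eef_rot: [-180.0, -0.0, 147.8]
ft_force: [-0.2, -0.1, -1.8]
opening: 0.0596
finger_force: 54.9
```

```bash
python3 -c "
from h import *
go(.6295,-.27,.05);print(monitor.get_obs()['opening'],monitor.get_obs()['ft_force'])"
```

```text
at [ 0.6285 -0.2694  0.1202] [-180.    -0.   147.8] j7 49.0 shift [-0.012  0.001  0.702] turn z 0.0
0.05962341506209576 [-0.1661582  -0.0981809  -1.82647332]
```

servo_tool:
  moves:
    - [-0.01,0,0.25,0,0,0]
    - [-0.01,0,0.5,0,0,0]
    - [-0.01,0,0.62,0,0,0]
    - [-0.01,0,0.68,0,0,0]
    - [-0.01,0,0.705,0,0,0]
    - [-0.01,0,0.705,0,0,0]
    - [-0.01,0,0.705,0,0,0]

```text
time_s: 34.15
position: [0.6303, -0.2705, 0.0504]
eef_rot: [180.0, 0.1, 147.7]
ft_force: [-0.7, 0.4, -1.1]
opening: 0.0594
finger_force: 55.1
```

servo_tool:
  moves:
    - [0,0,0,0,0,0]
    - [0,0,0,0,0,0]
    - [0,0,0,0,0,0]
    - [0,0,0,0,0,0]
    - [0,0,0,0,0,0]
    - [0,0,0,0,0,0]
  claw: 1

```text
time_s: 34.9
position: [0.63, -0.2704, 0.0497]
eef_rot: [-180.0, -0.0, 147.7]
ft_force: [-0.8, 0.3, 0.1]
opening: 0.0856
finger_force: 0.0
```

servo_tool:
  moves:
    - [0,0,-0.2,0,0,0]
    - [0,0,-0.5,0,0,0]
    - [0,0,-0.9,0,0,0]
    - [0,0,-1,0,0,0]
    - [0,0,-1,0,0,0]

```text
time_s: 35.52
position: [0.6304, -0.2705, 0.1512]
eef_rot: [180.0, 0.1, 147.7]
ft_force: [-0.1, -0.3, -0.2]
opening: 0.0854
finger_force: 0.0
```

```bash
python3 -c "
from h import *
go(.438,-.3475,.2)"
```

```text
at [ 0.6304 -0.2705  0.1512] [1.800e+02 1.000e-01 1.477e+02] j7 50.0 shift [ 1.215 -1.678 -0.491] turn z 0.0
```

servo_tool:
  moves:
    - [0.25,-0.35,-0.3,0,0,0]
    - [0.5,-0.7,-0.49,0,0,0]
    - [0.61,-0.84,-0.49,0,0,0]

```text
time_s: 35.9
position: [0.5316, -0.3106, 0.1988]
eef_rot: [-179.9, 0.0, 147.6]
ft_force: [0.1, -0.3, 0.6]
opening: 0.0857
finger_force: 0.0
```

servo_tool:
  moves:
    - [0.25,-0.35,0,0,0,0]
    - [0.5,-0.7,0,0,0,0]
    - [0.605,-0.84,0,0,0,0]
    - [0.605,-0.84,0,0,0,0]
    - [0.605,-0.84,0,0,0,0]
    - [0.605,-0.84,0,0,0,0]

```text
time_s: 36.65
position: [0.4387, -0.3467, 0.1985]
eef_rot: [179.9, 0.0, 147.9]
ft_force: [0.1, -0.3, -0.3]
opening: 0.0856
finger_force: 0.0
```

```bash
python3 -c "
from seg import *
go(.438,-.3475,.2)
s=snap('wrist','w10');t=snap('top','t2')
print([tuple(int(i) for i in q) for q in blobs(s,masks(s)['dark'])])
cv2.imwrite('pics/m5.png',np.vstack([np.hstack([cv2.resize(s['pixels'],(400,300)),cv2.resize(s['pixels'][130:230,190:323],(400,300))]),cv2.resize(t['pixels'][90:200,120:413],(800,300))]))"
```

```text
at [ 0.4387 -0.3467  0.1985] [179.9   0.  147.9] j7 64.0 shift [ 0.002 -0.01  -0.015] turn z 0.0
[(200, 29, 80, 127, 6395), (256, 175, 20, 30, 495), (488, 190, 71, 135, 3986)]
```

View pics/m5.png

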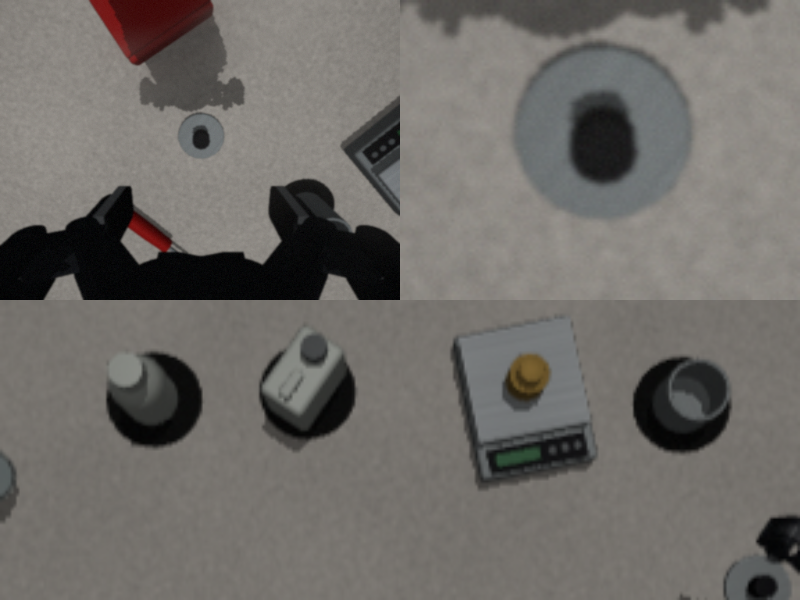

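Top view: the bottle, canister and jar stand on the left, middle and right mats, and the weight is on the steel pan at (530,375). In the wrist crop the lid disc is centred at (603,130) and the knob top at about (604,155). Checking the numbers next.

```bash
python3 -c "
from seg import *
s=load('w10');t=load('t2');k=800/293
f=lambda u,v:(120+u/k,90+(v-300)/k)
print('lid',plane(s,(257.5,173.3),.008),plane(s,(257.8,181.5),.036),tri((s,(257.5,173.3)),(load('w1'),(320,157))))
print('jar',plane(t,f(698,390),.079))
b=max(blobs(t,masks(t)['yel']),key=lambda b:b[4]);print('w',plane(t,b[:2],.083))
C=np.array([plane(t,f(*q),.05)[:2] for q in[(457,340),(571,318),(592,427),(478,447)]]);print('pan',C.mean(0),np.linalg.norm(C-np.roll(C,-1,0),axis=1))
print('bottle',plane(t,f(125,369),.154),'can cap',plane(t,f(314,347),.124))
go(.438,-.3475,.2)"
```

```text
lid [ 0.43864992 -0.34570088  0.008     ] [ 0.44124399 -0.34704614  0.036     ] [ 0.4398616  -0.34758738  0.00409439]
jar [ 0.62788369 -0.27050367  0.079     ]
w [ 0.64251783 -0.10429843  0.083     ]
pan [ 0.63877889 -0.10416579] [0.11644042 0.1120994  0.11553797 0.1102248 ]
bottle [0.62730001 0.27804923 0.154     ] can cap [0.65649559 0.10366968 0.124     ]
at [ 0.4384 -0.347   0.1986] [180.    0.  147.8] j7 64.0 shift [ 0.    -0.007 -0.014] turn z 0.0
```

All placements are within a few millimetres. Now grip the lid by its knob, with the tips staying 4 mm above the disc.

servo_tool:
  moves:
    - [0,0,0.35,0,0,0]
    - [0,0,0.7,0,0,0]
    - [0,0,1,0,0,0]
    - [0,0,1,0,0,0]

```text
time_s: 37.25
position: [0.4366, -0.3467, 0.0969]
eef_rot: [180.0, -0.2, 147.8]
ft_force: [-0.0, 0.0, 0.1]
opening: 0.0853
finger_force: 0.0
```

servo_tool:
  moves:
    - [0,0,0.25,0,0,0]
    - [0,0,0.5,0,0,0]
    - [0,0,0.68,0,0,0]
    - [0,0,0.78,0,0,0]
    - [0,0,0.78,0,0,0]
    - [0,0,0.78,0,0,0]
    - [0,0,0.78,0,0,0]

```text
time_s: 38.12
position: [0.438, -0.3479, 0.0214]
eef_rot: [-180.0, 0.1, 147.7]
ft_force: [-0.1, -0.2, 0.3]
opening: 0.0855
finger_force: 0.0
```

servo_tool:
  moves:
    - [0,0,0,0,0,0]
    - [0,0,0,0,0,0]
    - [0,0,0,0,0,0]
    - [0,0,0,0,0,0]
    - [0,0,0,0,0,0]
    - [0,0,0,0,0,0]
    - [0,0,0,0,0,0]
    - [0,0,0,0,0,0]
  claw: -1
  grip_force: 35

```text
time_s: 39.12
position: [0.4376, -0.3477, 0.0209]
eef_rot: [-180.0, 0.0, 147.8]
ft_force: [-1.9, 0.9, 4.9]
opening: 0.0226
finger_force: 34.2
```

servo_tool:
  moves:
    - [0,0,-0.2,0,0,0]
    - [0,0,-0.45,0,0,0]
    - [0,0,-0.75,0,0,0]
    - [0,0,-1,0,0,0]
    - [0,0,-1,0,0,0]
    - [0,0,-1,0,0,0]

```text
time_s: 39.88
position: [0.4371, -0.3477, 0.1206]
eef_rot: [-180.0, -0.0, 147.7]
ft_force: [0.3, -0.5, -0.5]
opening: 0.0226
finger_force: 34.4
```

```bash
python3 -c "
from h import *
go(.629,-.2705,.14)
s=snap('wrist','w11')
cv2.imwrite('pics/w11c.png',np.hstack([cv2.resize(s['pixels'],(400,300)),cv2.resize(s['pixels'][150:300,156:356],(400,300))]))"
```

```text
at [ 0.4371 -0.3477  0.1206] [-180.    -0.   147.7] j7 60.0 shift [-1.211  1.677 -0.195] turn z 0.0
```

View pics/w11c.png

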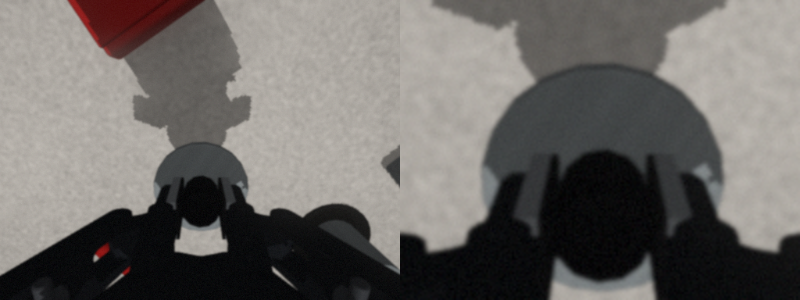

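The lid hangs level on the knob, with the disc spanning (482–722, 65–290) in the enlarged panel. I'll work out its offset from the TCP before placing it.

```bash
python3 -c "
from h import *
s=load('w11')
print([plane(s,(156+u/2,150+v/2),.108)[:2].round(4) for u,v in[(602,178),(602,65),(602,290),(482,175),(722,175)]])"
```

```text
[array([ 0.4946, -0.2547]), array([ 0.4647, -0.2426]), array([ 0.5278, -0.268 ]), array([ 0.4763, -0.282 ]), array([ 0.5112, -0.2267])]
```

servo_tool:
  moves:
    - [-0.1,0.14,-0.15,0,0,0]
    - [-0.25,0.35,-0.2,0,0,0]
    - [-0.45,0.62,-0.2,0,0,0]
    - [-0.6,0.84,-0.2,0,0,0]

```text
time_s: 40.42
position: [0.5356, -0.3069, 0.1415]
eef_rot: [179.9, 0.0, 147.8]
ft_force: [0.6, 0.4, -0.0]
opening: 0.0229
finger_force: 34.4
```

servo_tool:
  moves:
    - [-0.2,0.28,0,0,0,0]
    - [-0.4,0.55,0,0,0,0]
    - [-0.55,0.76,0,0,0,0]
    - [-0.61,0.84,0,0,0,0]
    - [-0.61,0.84,0,0,0,0]
    - [-0.61,0.84,0,0,0,0]
    - [-0.61,0.84,0,0,0,0]

```text
time_s: 41.3
position: [0.6287, -0.2711, 0.1408]
eef_rot: [-180.0, -0.0, 147.7]
ft_force: [-0.7, -0.0, -2.1]
opening: 0.0225
finger_force: 34.4
```

```bash
python3 -c "
from h import *
go(.629,-.2705,.1005)"
```

```text
at [ 0.6287 -0.2711  0.1408] [-180.    -0.   147.7] j7 50.0 shift [0.001 0.007 0.403] turn z 0.0
```

```bash
python3 -c "
from h import *
s=load('w11')
c=[plane(s,(156+(u-400)/2,150+v/2),.108)[:2].round(4) for u,v in[(602,178),(602,65),(602,290),(482,175),(722,175)]];print(c,(c[1]+c[2])/2,(c[3]+c[4])/2)"
```

```text
[array([ 0.4363, -0.3471]), array([ 0.4095, -0.3302]), array([ 0.4661, -0.3659]), array([ 0.4181, -0.3743]), array([ 0.4531, -0.3189])] [ 0.4378  -0.34805] [ 0.4356 -0.3466]
```

The lid is centred on the TCP within about 1 mm. Lower it onto the jar and release.

servo_tool:
  moves:
    - [0,0.005,0.12,0,0,0]
    - [0,0.005,0.24,0,0,0]
    - [0,0.005,0.32,0,0,0]
    - [0,0.005,0.37,0,0,0]
    - [0,0.005,0.395,0,0,0]
    - [0,0.005,0.4,0,0,0]
    - [0,0.005,0.4,0,0,0]
    - [0,0.005,0.4,0,0,0]

```text
time_s: 42.3
position: [0.63, -0.2698, 0.101]
eef_rot: [180.0, 0.0, 147.7]
ft_force: [-0.7, 0.8, -0.8]
opening: 0.0227
finger_force: 34.4
```

servo_tool:
  moves:
    - [0,0,0.004,0,0,0]
    - [0,0,0.004,0,0,0]
    - [0,0,0.004,0,0,0]
    - [0,0,0.004,0,0,0]
    - [0,0,0.004,0,0,0]
    - [0,0,0.004,0,0,0]
  claw: 1

```text
time_s: 43.05
position: [0.6298, -0.2697, 0.1003]
eef_rot: [180.0, 0.0, 147.7]
ft_force: [-0.1, 0.8, -0.4]
opening: 0.0854
finger_force: 0.0
```

servo_tool:
  moves:
    - [0,0,-0.15,0,0,0]
    - [0,0,-0.4,0,0,0]
    - [0,0,-0.8,0,0,0]
    - [0,0,-1,0,0,0]
    - [0,0,-1,0,0,0]

```text
time_s: 43.68
position: [0.6307, -0.2697, 0.2023]
eef_rot: [180.0, 0.2, 147.7]
ft_force: [-0.4, 0.4, 0.3]
opening: 0.0853
finger_force: 0.0
```

servo_tool:
  moves:
    - [0.3,-0.4,0,0,0,0]
    - [0.6,-0.8,0,0,0,0]
    - [0.7,-1,0,0,0,0]
    - [0.7,-1,0,0,0,0]

```text
time_s: 44.18
position: [0.5149, -0.3187, 0.199]
eef_rot: [-179.9, -0.1, 147.6]
ft_force: [0.3, 0.4, 0.2]
opening: 0.0854
finger_force: 0.0
```

servo_tool:
  moves:
    - [0.3,-0.4,0,0,0,0]
    - [0.6,-0.8,0,0,0,0]
    - [0.7,-1,0,0,0,0]
    - [0.7,-1,0,0,0,0]
    - [0.7,-1,0,0,0,0]

```text
time_s: 44.8
position: [0.406, -0.3631, 0.2002]
eef_rot: [179.9, 0.0, 147.8]
ft_force: [0.2, 0.8, 0.3]
opening: 0.085
finger_force: 0.0
```

```bash
python3 -c "
from h import *
t=snap('top','t3');s=snap('side','s3')
cv2.imwrite('pics/m6.png',np.vstack([cv2.resize(t['pixels'][90:200,120:413],(800,300)),np.hstack([cv2.resize(s['pixels'][100:280,100:340],(400,300)),cv2.resize(t['pixels'][100:160,330:410],(400,300))])]))"
```

```text
(no output)
```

View pics/m6.png

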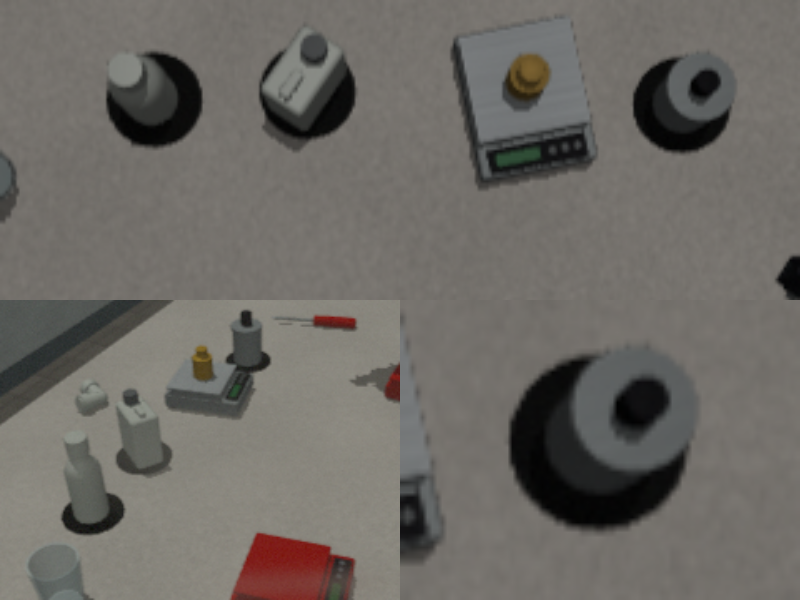

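All five things stand in place in both views. The lid is flat and centred on the jar at (247,325) in the side panel, and the beaker stands where it was. Handing in.

```bash
python3 -c "
from h import *
t=load('t3');print(plane(t,(377,121.8),.087))
print(order.finish_job())"
```

```text
[ 0.62949028 -0.27223498  0.087     ]
the job is handed in; nothing more can be done
None
```

The job is handed in, with no verdict returned: the last camera views show the bottle, canister and jar on the left, middle and right mats, the weight on the steel scale's pan, the lid flat on the jar, everything released and the beaker where it stood.

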